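Set out the medicine caddy and hold the inhaler box open

TASK

Set out the medicine caddy: stack the pill tower squarely between the four posts of the cradle, first the blue cup, then the yellow spacer ring on it, then the green disc on top, knob up. Then lift the clear lid of the inhaler box by its red tab and finish while still holding it steady, open at 45 degrees, so that the inhaler can be taken out; the lid falls shut if let go, so do not release it. Leave the inhaler and the other things on the table where they are.

Things in the scene. Friction and masses are not known exactly. Their poses are not given: they have to be found in the camera images.
- caddy: Medicine caddy, fixed to the table: brown wooden board 180 (x) x 320 (y) x 12 mm thick, origin at the centre of its underside on the table, z up. On it stand a four-post cradle (centre at x 0, y -95 mm) and an open-topped pale wooden inhaler box (centre at x 0, y +75 mm; outer 150 (x) x 120 (y) x 60 mm tall, top rim 72 mm above the table) closed by a clear hinged lid. The caddy's yaw varies between starts; its -x side (with the lid's red tab) looks roughly towards the robot.
- cradle (a point): Centre of the cradle's floor (top face of the board, 12 mm above the table), axes as the caddy's. Around it four vertical round steel posts, 7 mm thick, 56 mm tall with rounded tops, stand at x, y = +-22.6 mm of this point (the caddy's diagonals), leaving room for a 57 mm wide round part between them; the clear gaps between neighbouring posts are 38 mm wide, on the +x, -x, +y and -y sides, and let gripper fingers in.
- cup: Body of the pill tower: blue round plastic cup, 52 mm outside diameter, 30 mm tall, 5 mm wall, open top, about 50 g. Origin at the centre of its underside, z up. Starts upright on the table.
- spacer: Spacer of the pill tower: yellow plastic ring, 52 mm outside, 38 mm inside diameter, 16 mm tall, about 30 g. Origin at the centre of its underside, z up. Starts flat on the table.
- disc: Top disc of the pill tower: green plastic disc 52 mm in diameter and 8 mm thick with a white upright knob on top, 18 mm in diameter and 20 mm tall (top of the knob 28 mm above the underside), about 40 g. Origin at the centre of its underside, z up. Starts flat on the table, knob up.
- lid (a joint): Opening angle of the clear lid in rad: 0 = shut, 0.785 = 45 degrees, stop at 1.4. The lid (about 160 g, 156 mm deep, 128 mm wide, 5 mm thick) is hinged along the far (+x) rim of the inhaler box and opens upward, its -x edge rising; its weight and a weak spring shut it from any angle when it is let go (about 1 to 1.5 N upward at the tab holds it).
- lid_grip (a point): Grip point on the lid's red tab, axes as the lid's (the caddy's when shut). The tab is an upright plate 12 mm thick (along y) and 22 mm tall that sticks out 50 mm beyond the lid's -x edge; this point lies midway up it, 34 mm from that edge and 190 mm from the hinge axis, 80 mm above the table when shut. It can be pinched across y with the fingers pointing down, and turns between the fingers as the lid swings.
- lid_hinge (a point): Middle of the lid's hinge axis, 72 mm above the table; the axis runs along the caddy's y. lid_grip swings about it at a radius of 190 mm, 8 mm above the hinge plane.
- inhaler: White inhaler, about 95 x 60 x 26 mm, lying loose in the inhaler box under the lid. Leave it.
- jar: Bystander: lidded celadon-green ceramic jar, 88 mm wide, 110 mm tall; origin at its underside.
- bowl: Bystander: round glass bowl, 120 mm wide, 55 mm tall; origin at its underside.
- rest: Bystander: bamboo chopstick rest, 18 x 60 x 15 mm; origin at its underside.
- case: Bystander: stainless steel thermometer case with a spring clip, 140 x 20 x 19 mm; origin at its underside.
- teacup: Bystander: brown teacup, 72 mm wide, 75 mm tall; origin at its underside.

How it is judged:
By the outcome, as a careful person would: the job done as asked, in the order asked, and still so for the second after the job is handed in, while the arm keeps its last pose, push and grip.
It also fails if it takes over 72 s, if anything falls off the work surface, if the arm or the gripper's body presses on something with over 40 N, if the wrist force passes 120 N, or if a joint passes its speed limit or range.

ROBOT

A 7-joint arm with a two-finger parallel gripper is mounted at the origin on the work surface. World frame = base frame: x ahead of the robot, y to its left, z up, the work surface at z = 0. Lengths are in m, angles in rad, forces in N, time in s.
With the tool pointing down it reaches from about 0.425 to 0.95 m from the base axis. Payload 16.7 kg.
Tool frame: the origin (TCP) lies midway between the tips of the shut fingers; the grasp point (between the pads) lies 19 mm behind it; z points along the fingers, y is the line along which they close (so a half turn about z gives the same grasp; the last joint's range is limited). The gripper opens to 94 mm and grips with 3 to 60 N. Pads are 16 mm wide; open, the fingers measure 119 mm over their backs; the gripper's body (75 mm by 177 mm) begins 78 mm behind the grasp point.
Start: joints at [1.185, 0.426, 0.074, 1.606, -0.034, 1.111, -0.067], TCP at [0.158, -0.656, 0.205] pointing down, gripper open.
Joint ranges: [-2.85, 2.85], [-0.5, 2.14], [-1.23, 1.37], [0.21, 2.46], [-1.02, 4.16], [0.16, 2.05], [-2.73, 2.73]. Speed limits (rad/s): [1.89, 1.89, 2.39, 2.39, 3.01, 3.01, 3.01].

INTERFACE

Orientations are given as a unit quaternion [w, x, y, z].
In Python, from cell import bot gives the robot as it stands.
- The arm moves only by the tool jog_arm, never from a script. Its argument "motion" is a list of rows, each a list of 5 numbers: the closure, from -1 (fully open) to 1 (shut), so that 0 is half open, then the shift along the tool's x, y, z in m, then the turn about the tool's z in rad. In form: [[jaw, tx, ty, tz, spin], ...]. A call has 1 to 12 rows; each row is the pose to reach, as a shift and turn from the pose commanded when the call began, along the tool's axes at that moment; what a row does not reach only later rows make up. A row lasts 1/10 s, in which the tool goes at most 50 mm and 8.59 degrees, less where a joint would pass 70% of its speed; a pose out of reach is approached as far as the arm can. A call with a gripper value outside its range is refused whole. The fingers move at their own pace and stop on an object; "force" is the grip in N (left out, the last holds). Time passes only in rows, so rows that repeat a pose let the fingers close. It gives the time, the measured TCP pose, the force, the opening and the grip force at its end, in the units of the state.
- bot.read_state(): the state, without advancing time (a new reading comes with each control period).
- bot.grab_frame(name): name is "scene" or "top" or "wrist"; returns a dict with "pixels" (400x640x3 uint8, blue, green, red), "range_z" (400x640 float32, m along the optical axis (not along the pixel's ray), 0 where there is no reading), "K" (3x3 intrinsics, pixels), "R" (3x3) and "t" (3): a world point X has camera coordinates R X + t; the wrist camera has in their place "hand_eye" (4x4, takes a point from camera to tool coordinates, whose origin is the TCP and whose axes are the flange's). Camera axes: x right, y down, z forward; pixel columns grow to the right and rows downward; lengths in m; the calibration is good to about 2 mm. A picture is of the moment at which its call begins: read the wrist's pose just before it.
- bot.close_job(): hands the job in; it is judged then, once.
The state is a dict: "time_s": time; "qpos": joint angles; "qvel": joint speeds; "tau": joint torques, N m; "tool_pos": TCP position; "tool_rot": TCP orientation; "wrist_force": force on the tool from outside, world axes, zero at the start; "ft_torque": the same for the moment, N m; "opening": finger opening in m; "finger_force": force on a finger pad.
Only numpy, scipy, OpenCV 4.12 (cv2) and the standard library are available. Lean on these libraries where they do the work, as an engineer would, in place of code of your own. Each camera call takes 0.05 s, during which the arm holds its last target. There are 200 camera calls.

## Working session

There is one attempt and no reset: what is moved stays moved. The work goes in short steps, Python scripts to look and compute and a tool call to move; the robot and the scene stay as the last step left them, time stands still between calls to the robot, and variables do not carry over. Pictures are saved under pics/ and viewed, at most 13 in all, crops included, and the job is handed in when it is done.

Besides the shell and the picture viewer there is one more tool, called after "Request:" in YAML: its name, and indented under it one key for each argument. jog_arm: Moves the arm, as the interface text tells. Its arguments: {"type":"object","properties":{"motion":{"type":"array"},"force":{"type":"number"}},"required":["motion"]}

```bash
mkdir -p pics; ls; python3 - <<'E'
from cell import bot
import cv2,numpy as np
s=bot.read_state();print(s)
for n in("top","scene"):
    f=bot.grab_frame(n);cv2.imwrite(f"pics/{n}0.png",f["pixels"]);np.savez(f"{n}0.npz",**f)
    print(n,f["K"],f["R"],f["t"])
E
```

```text
pics
{'time_s': 0.0, 'qpos': array([ 1.18452692,  0.42671424,  0.07388631,  1.60659942, -0.034133  ,
        1.11076376, -0.06709908]), 'qvel': array([ 5.70856283e-04, -7.88768689e-04, -8.75544893e-05,  7.30635695e-04,
       -2.80474960e-04,  1.98151047e-04,  1.06746573e-03]), 'tau': array([ 3.51399449e-04, -9.35780954e+01,  3.66613001e+00, -4.54171872e+01,
       -4.90638439e-02,  2.00675300e-02,  4.16310195e-05]), 'tool_pos': array([ 0.15819058, -0.65576796,  0.20479185]), 'tool_rot': array([-6.02294455e-04,  9.93005097e-01,  1.18069902e-01, -1.09139013e-04]), 'wrist_force': array([-0.48726546, -0.45386477,  0.43543793]), 'ft_torque': array([-0.01068384,  0.00291066,  0.04059427]), 'finger_force': 0.0, 'opening': 0.0941434029512603}
top [[458.99488505   0.         315.10832821]
 [  0.         458.99488505 202.09476299]
 [  0.           0.           1.        ]] [[ 0.01957727 -0.99980773  0.0011109 ]
 [-0.9881452  -0.0195181  -0.15227643]
 [ 0.15226883  0.00188342 -0.98833732]] [0.01600034 0.58667817 1.45753564]
scene [[405.12869788   0.         312.6873473 ]
 [  0.         405.12869788 196.19960832]
 [  0.           0.           1.        ]] [[ 0.89707333  0.44163437 -0.01478249]
 [ 0.35629714 -0.74270859 -0.56695353]
 [-0.26136525  0.50333193 -0.82361713]] [-0.55057495 -0.13032586  1.31641824]
```

View pics/top0.png

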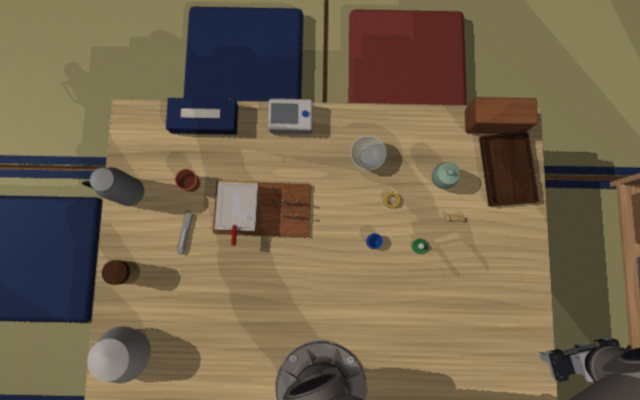

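View pics/scene0.png

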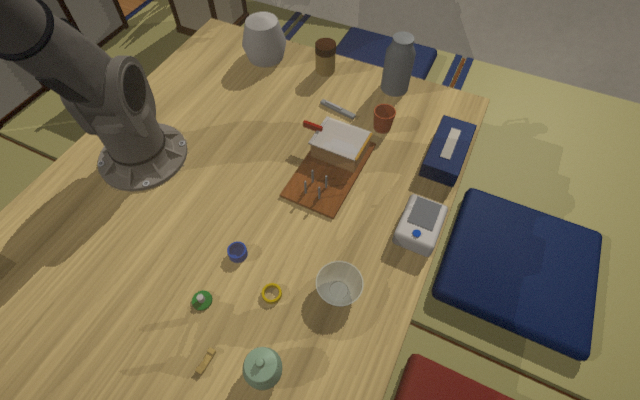

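The top view shows the cup at (375,241), ring at (392,200), disc at (420,246), red tab at (234,236), and the caddy at about (263,210) with its posts around (290,208). The scene view shows the same things: cup (237,252), ring (271,293), disc (202,300), tab (313,126).

```bash
cat > h.py <<'E'
import numpy as np,cv2
def cloud(f):
    K,z=f["K"],f["range_z"]; v,u=np.mgrid[:400,:640]
    c=np.stack([(u-K[0,2])/K[0,0]*z,(v-K[1,2])/K[1,1]*z,z],-1)
    return (c-f["t"])@f["R"]
def masks(f):
    h=cv2.cvtColor(f["pixels"],cv2.COLOR_BGR2HSV)
    H,S,V=[h[...,i].astype(int) for i in range(3)]
    return dict(cup=(H>105)&(H<128)&(S>150)&(V>60),ring=(H>22)&(H<34)&(S>150)&(V>80),
      disc=(H>55)&(H<85)&(S>120)&(V>40),tab=((H<5)|(H>174))&(S>190)&(V>90))
def tri(fs,ps):
    P=[f["K"]@np.c_[f["R"],f["t"]] for f in fs]
    X=cv2.triangulatePoints(P[0],P[1],np.array(ps[0],float),np.array(ps[1],float))[:,0]
    return X[:3]/X[3]
E
python3 - <<'E'
from h import *
T,S=[dict(np.load(n+"0.npz")) for n in("top","scene")]
roi=dict(cup=((340,215,400,270),(215,230,260,275)),ring=((370,180,410,220),(250,275,290,315)),disc=((400,225,440,265),(180,280,220,320)),tab=((222,220,245,252),(295,115,330,138)))
for k in roi:
    c=[]
    for f,r in zip((T,S),roi[k]):
        m=np.zeros((400,640),bool);m[r[1]:r[3],r[0]:r[2]]=1;m&=masks(f)[k]
        m0=m;
        y,x=np.nonzero(m);c.append(((x.min()+x.max())/2,(y.min()+y.max())/2))
        P=cloud(f)[m&(f["range_z"]>0)];zt=np.percentile(P[:,2],95)
        Q=P[P[:,2]>zt-.005][:,:2].astype(np.float32);ce,ra=cv2.minEnclosingCircle(Q)
        print(k,len(P),"ztop %.4f"%zt,"circ",np.round(ce,4),round(ra,4),"med",np.median(P,0).round(4), "rect",cv2.minAreaRect(Q))
    print("  tri",tri((T,S),c).round(4))
for n,f in(("T",T),("S",S)):
    P=cloud(f);r=(slice(170,250),slice(205,325)) if n=="T" else (slice(100,225),slice(275,385))
    P=P[r].reshape(-1,3); 
    for lo,hi in((.008,.017),(.068,.086)):
        Q=P[(P[:,2]>lo)&(P[:,2]<hi)];print(n,lo,len(Q),np.median(Q[:,2]),cv2.minAreaRect(Q[:,:2].astype(np.float32)))
for n,f,b in(("T",T,(200,160,330,260)),("S",S,(275,100,385,225))):
    cv2.imwrite(f"pics/c{n}.png",cv2.resize(f["pixels"][b[1]:b[3],b[0]:b[2]],None,fx=4.6,fy=4.6,interpolation=2))
E
```

```text
cup 167 ztop 0.0312 circ [ 0.4649 -0.1679] 0.0232 med [ 0.4659 -0.1703  0.0062] rect ((0.46566668152809143, -0.16884487867355347), (0.04256519675254822, 0.04280918464064598), 2.1401758193969727)Traceback (most recent call last):
  File "<stdin>", line 9, in <module>
    return umr_minimum(a, axis, None, out, keepdims, initial, where)
ValueError: zero-size array to reduction operation minimum which has no identity
```

```bash
sed -i 's/S>150)&(V>60)/S>100)\&(V>40)/; s/H<34)&(S>150)/H<34)\&(S>140)/; s/S>120)&(V>40)/S>90)\&(V>40)/; s/(S>190)&(V>90)/(S>150)\&(V>80)/' h.py
cat > m.py <<'E'
from h import *
T,S=[dict(np.load(n+"0.npz")) for n in("top","scene")]
roi=dict(cup=((340,215,400,270),(215,230,260,275)),ring=((370,180,410,220),(250,275,290,315)),disc=((400,225,440,265),(180,280,220,320)),tab=((222,220,245,252),(295,115,330,138)))
for k in roi:
    c=[]
    for f,r in zip((T,S),roi[k]):
        m=np.zeros((400,640),bool);m[r[1]:r[3],r[0]:r[2]]=1;m&=masks(f)[k]
        y,x=np.nonzero(m)
        if len(x)==0:
            h=cv2.cvtColor(f["pixels"],cv2.COLOR_BGR2HSV);print(k,"none",h[(r[1]+r[3])//2,r[0]:r[2]:4].tolist());continue
        c.append(((x.min()+x.max())/2,(y.min()+y.max())/2))
        P=cloud(f)[m&(f["range_z"]>0)];zt=np.percentile(P[:,2],93)
        Q=P[abs(P[:,2]-zt)<.005][:,:2].astype(np.float32);ce,ra=cv2.minEnclosingCircle(Q)
        print(k,len(P),"ztop %.4f"%zt,"circ",np.round(ce,4),round(ra,4),"med",np.median(P,0).round(4))
        if k=="tab":print(np.round(np.array(cv2.boxPoints(cv2.minAreaRect(Q))),4).tolist())
    if len(c)==2:print("  tri",tri((T,S),c).round(4))
for n,f in(("T",T),("S",S)):
    P=cloud(f);r=(slice(170,250),slice(205,325)) if n=="T" else (slice(100,225),slice(275,385))
    P=P[r].reshape(-1,3); 
    for lo,hi in((.008,.017),(.068,.086)):
        Q=P[(P[:,2]>lo)&(P[:,2]<hi)];print(n,lo,len(Q),np.median(Q[:,2]),cv2.minAreaRect(Q[:,:2].astype(np.float32)))
for n,f,b in(("T",T,(200,160,330,260)),("S",S,(275,100,385,225))):
    cv2.imwrite(f"pics/c{n}.png",cv2.resize(f["pixels"][b[1]:b[3],b[0]:b[2]],None,fx=4.6,fy=4.6,interpolation=2))
E
python3 m.py
```

```text
cup 186 ztop 0.0316 circ [ 0.4633 -0.1691] 0.0251 med [ 0.4658 -0.1706  0.007 ]
cup 73 ztop 0.0322 circ [ 0.4684 -0.1661] 0.0251 med [ 0.4665 -0.1725  0.0289]
  tri [ 0.4656 -0.1674  0.0284]
ring 50 ztop 0.0196 circ [ 0.6034 -0.2277] 0.0237 med [ 0.6036 -0.23    0.0145]
ring 194 ztop 0.0181 circ [ 0.6067 -0.2258] 0.0258 med [ 0.607  -0.225   0.0147]
  tri [ 0.6058 -0.2263  0.0105]
disc 119 ztop 0.0122 circ [ 0.4518 -0.3209] 0.0237 med [ 0.452  -0.3186  0.0072]
disc 11 ztop 0.0109 circ [ 0.4523 -0.3151] 0.0217 med [ 0.4397 -0.3113  0.0089]
  tri [ 0.4537 -0.3159  0.0225]
tab 63 ztop 0.0935 circ [0.4699 0.2815] 0.0283 med [0.4727 0.2822 0.0887]
[[0.4415999948978424, 0.28529998660087585], [0.44179999828338623, 0.2754000127315521], [0.498199999332428, 0.2770000100135803], [0.49790000915527344, 0.28700000047683716]]
tab 12 ztop 0.0938 circ [0.4766 0.2834] 0.028 med [0.4807 0.2838 0.0906]
[[0.44859999418258667, 0.2879999876022339], [0.4487999975681305, 0.28189998865127563], [0.5044999718666077, 0.2831999957561493], [0.5042999982833862, 0.2892000079154968]]
  tri [0.4724 0.2841 0.0855]
T 0.008 2283 0.011484324307607548 ((0.5598049163818359, 0.18501761555671692), (0.24745357036590576, 0.3726730942726135), 5.992885112762451)
T 0.068 1964 0.0754957169706589 ((0.5742553472518921, 0.24764876067638397), (0.21174593269824982, 0.2499280571937561), 27.80859375)
S 0.008 3037 0.012143169686085276 ((0.5355604887008667, 0.2739102840423584), (0.45396652817726135, 0.25598540902137756), 88.52769470214844)
S 0.068 1765 0.07688273148534135 ((0.5864817500114441, 0.28873759508132935), (0.35819676518440247, 0.21456578373908997), 47.8610954284668)
```

View pics/cT.png

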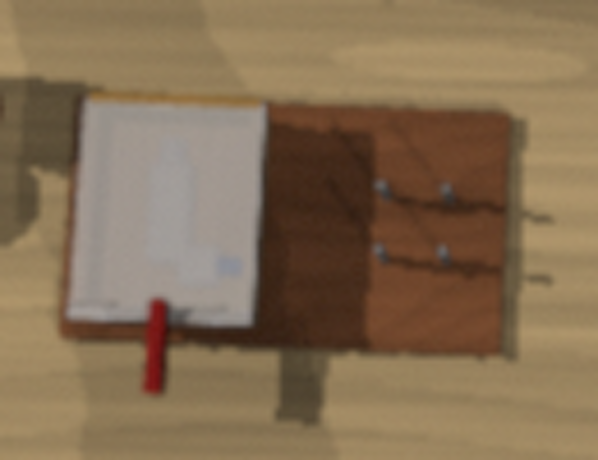

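The crop shows the four post tops at crop (382,187), (447,188), (378,250) and (443,252), and board corners at (510,112), (500,352) and (62,335). The tab runs from (158,302) to (153,392).

```bash
cat >> h.py <<'E'
from scipy.optimize import least_squares
B=np.array
def caddyfit(obs,p0=(.55,.2,0.)):
    # obs: list of (f, model pts Nx3, pixels Nx2)
    def r(p):
        c,s=np.cos(p[2]),np.sin(p[2]);o=[]
        for f,M,u in obs:
            X=np.c_[c*M[:,0]-s*M[:,1]+p[0],s*M[:,0]+c*M[:,1]+p[1],M[:,2]]
            q=(X@f["R"].T+f["t"])@f["K"].T;o.append((q[:,:2]/q[:,2:]-u).ravel())
        return np.concatenate(o)
    return least_squares(r,p0,loss="soft_l1"),r
d=.0226
POST=B([[d,-.095+d,.068],[d,-.095-d,.068],[-d,-.095+d,.068],[-d,-.095-d,.068]])
CORN=B([[.09,-.16,.012],[-.09,-.16,.012],[-.09,.16,.012]])
E
python3 - <<'E'
from h import *
T=dict(np.load("top0.npz"))
px=lambda a:(B(a)/4.6+[200-.4,160-.4])
s,r=caddyfit([(T,np.r_[POST,CORN],px([[382,187],[447,188],[378,250],[443,252],[510,112],[500,352],[62,335]]))])
print(s.x,r(s.x).round(2))
x,y,a=s.x;c,sn=np.cos(a),np.sin(a)
for q in((0,-.095),(-.115,.075)):print(x+c*q[0]-sn*q[1],y+sn*q[0]+c*q[1])
E
```

```text
[ 0.56745451  0.20507525 -0.0244246 ] [ 0.05 -0.5  -0.08 -0.11  0.15 -0.3   0.08 -0.12  0.45 -0.2   0.15  1.04
 -1.18  0.48]
0.5651344074074812 0.110103587835666
0.4543204778302272 0.28286143284320076
```

Request:
jog_arm:
  motion:
    - [-1,0.034,-0.033,0,0.022]
    - [-1,0.069,-0.067,0,0.044]
    - [-1,0.103,-0.1,0,0.066]
    - [-1,0.138,-0.134,0,0.087]
    - [-1,0.172,-0.167,0,0.109]
    - [-1,0.207,-0.2,0,0.131]
    - [-1,0.241,-0.234,0,0.152]
    - [-1,0.276,-0.268,0,0.174]
    - [-1,0.31,-0.301,0,0.196]
    - [-1,0.344,-0.335,0,0.218]
    - [-1,0.379,-0.368,0,0.24]
    - [-1,0.413,-0.402,0,0.261]

```text
time_s: 1.3
tool_pos: [0.4661, -0.1667, 0.2056]
tool_rot: [0.0, 1.0, -0.013, 0.0]
wrist_force: [1.3, -1.3, 0.5]
opening: 0.0939
finger_force: 0.0
```

Request:
jog_arm:
  motion:
    - [-1,0,0,0,0]
    - [-1,0,0,0,0]

```text
time_s: 1.5
tool_pos: [0.4657, -0.1676, 0.2052]
tool_rot: [-0.0, 1.0, -0.011, -0.0]
wrist_force: [-0.5, -0.6, 0.5]
opening: 0.0939
finger_force: 0.0
```

```bash
cat >> h.py <<'E'
from scipy.spatial.transform import Rotation as Ro
def wrist(bot):
    s=bot.read_state();f=bot.grab_frame("wrist")
    q=s["tool_rot"];W=np.eye(4);W[:3,:3]=Ro.from_quat(q[[1,2,3,0]]).as_matrix();W[:3,3]=s["tool_pos"]
    C=np.linalg.inv(W@f["hand_eye"]);f["R"],f["t"]=C[:3,:3],C[:3,3]
    return s,f
E
python3 - <<'E'
from h import *
from cell import bot
s,f=wrist(bot);print(s["time_s"],s["tool_pos"],s["tool_rot"],s["wrist_force"]);print(f["hand_eye"].round(3),f["K"][0])
cv2.imwrite("pics/w1.png",f["pixels"]);np.savez("w1.npz",**f)
P=cloud(f)
for k,m in masks(f).items():
    m=m&(f["range_z"]>0)
    if m.sum()<50:continue
    y,x=np.nonzero(m);Q=P[m];zt=np.percentile(Q[:,2],90)
    Q=Q[abs(Q[:,2]-zt)<.004];print(k,m.sum(),np.median(x),np.median(y),zt,cv2.minEnclosingCircle(Q[:,:2].astype(np.float32)))
E
```

```text
1.5 [ 0.46569747 -0.16758721  0.20522247] [-1.12580079e-04  9.99940706e-01 -1.08853772e-02 -2.82790285e-04] [-0.51995031 -0.6055148   0.50948529]
[[ 0.001 -0.961 -0.277  0.081]
 [ 1.     0.001 -0.    -0.001]
 [ 0.001 -0.277  0.961 -0.179]
 [ 0.     0.     0.     1.   ]] [275.57511341   0.         322.34607881]
cup 1208 322.0 181.0 0.02978249771859496 ((0.468205064535141, -0.16608260571956635), 0.02547331713140011)
ring 735 368.0 67.0 0.016379417652008534 ((0.6070359945297241, -0.22411255538463593), 0.02565205842256546)
disc 832 427.0 183.0 0.008494226756653322 ((0.4551054835319519, -0.3175642490386963), 0.02594076469540596)
```

View pics/w1.png

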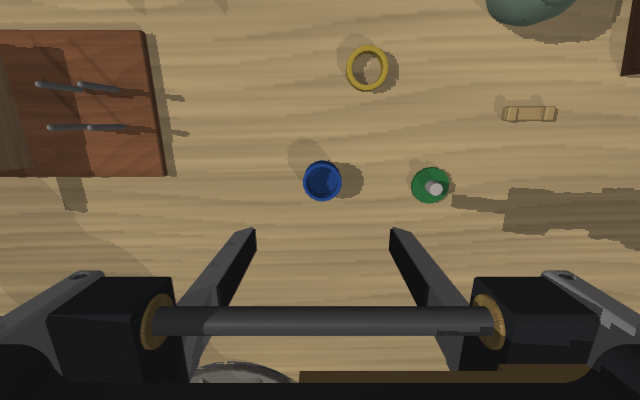

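The wrist view shows the cup at (322,181), ring at (368,67), disc at (430,185), and the posts at left around (40-95, 85-128). Nothing is in the way under the fingers.

Request:
jog_arm:
  motion:
    - [-1,0.003,-0.002,0.045,0.002]
    - [-1,0.003,-0.002,0.09,0.002]
    - [-1,0.003,-0.002,0.135,0.002]
    - [-1,0.003,-0.002,0.175,0.002]
    - [-1,0.003,-0.002,0.198,0.002]
    - [-1,0.003,-0.002,0.198,0.002]
    - [1,0.003,-0.002,0.198,0.002]
    - [1,0.003,-0.002,0.198,0.002]
    - [1,0.003,-0.002,0.198,0.002]
    - [1,0.003,-0.002,0.198,0.002]
  force: 12

```text
time_s: 2.55
tool_pos: [0.4692, -0.1669, 0.0086]
tool_rot: [0.0, 1.0, -0.013, 0.001]
wrist_force: [0.7, 0.6, -0.1]
opening: 0.0655
finger_force: 0.0
```

Request:
jog_arm:
  motion:
    - [1,0,0,0,0]
    - [1,0,0,0,0]

```text
time_s: 2.75
tool_pos: [0.4688, -0.1667, 0.0079]
tool_rot: [0.0, 1.0, -0.013, 0.0]
wrist_force: [-1.7, 0.2, 6.7]
opening: 0.0514
finger_force: 12.0
```

Request:
jog_arm:
  motion:
    - [1,0,0,-0.02,0]
    - [1,0,0,-0.06,0]
    - [1,0,-0.03,-0.1,0]
    - [1,0.004,-0.07,-0.13,0]
    - [1,0.007,-0.11,-0.13,0]
    - [1,0.01,-0.155,-0.13,0]
    - [1,0.013,-0.2,-0.13,0]
    - [1,0.013,-0.24,-0.13,0]
    - [1,0.013,-0.265,-0.13,0]
    - [1,0.013,-0.277,-0.13,0]
    - [1,0.013,-0.277,-0.13,0]
    - [1,0.013,-0.277,-0.13,0]

```text
time_s: 3.95
tool_pos: [0.4888, 0.1087, 0.1374]
tool_rot: [0.0, 1.0, -0.014, -0.0]
wrist_force: [-0.3, -0.5, -0.9]
opening: 0.0514
finger_force: 12.0
```

Request:
jog_arm:
  motion:
    - [1,0,0,0,0]
    - [1,0,0,0,0]

```text
time_s: 4.15
tool_pos: [0.4889, 0.1087, 0.1375]
tool_rot: [0.0, 1.0, -0.014, -0.0]
wrist_force: [0.0, -0.7, -0.2]
opening: 0.0516
finger_force: 12.0
```

```bash
python3 - <<'E'
from h import *
from cell import bot
s,f=wrist(bot);print(s["time_s"],s["tool_pos"],s["tool_rot"],s["wrist_force"],s["opening"])
np.savez("w2.npz",**f);cv2.imwrite("pics/w2.png",f["pixels"])
E
```

```text
4.15 [0.48893895 0.10869787 0.13750531] [ 1.43576183e-04  9.99901309e-01 -1.40481965e-02 -9.13835482e-06] [ 0.01421628 -0.65049649 -0.23436014] 0.05158013871047386
```

View pics/w2.png

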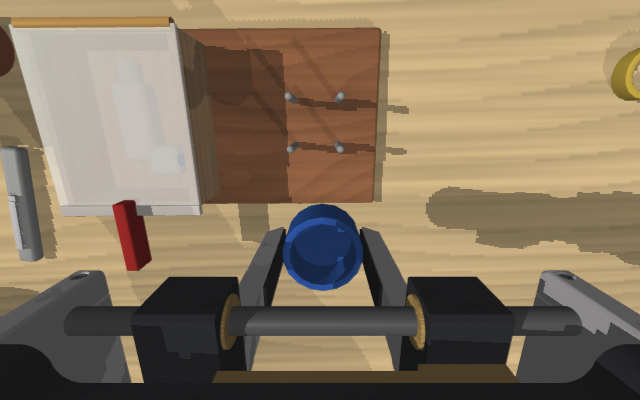

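The wrist view shows the cup held at (322,250), post tops at about (289,97), (341,97), (294,147) and (340,148), and board corners at (380,28) and (373,202).

```bash
python3 - <<'E'
from h import *
f=dict(np.load("w2.npz"));P=cloud(f);z=P[...,2]
m=((z>.055)&(z<.075)).astype(np.uint8);m[:,:265]=0;m[:,370:]=0;m[:75]=0;m[165:]=0
n,l,st,ce=cv2.connectedComponentsWithStats(m)
for i in range(1,n):
    Q=P[l==i];print(st[i,4],ce[i].round(1),Q.mean(0).round(4),Q[:,2].max().round(4))
o=[(f,POST,B([[341,97],[341,97],[0,0],[0,0]]))]
h=cv2.cvtColor(f["pixels"],cv2.COLOR_BGR2HSV)
c=masks(f)["cup"]&(f["range_z"]>0);Q=P[c];zt=np.percentile(Q[:,2],90);print("cup",zt,Q[:,2].max(),cv2.minEnclosingCircle(Q[abs(Q[:,2]-zt)<.003][:,:2].astype(np.float32)))
cv2.imwrite("pics/w2c.png",cv2.resize(f["pixels"][80:165,270:390],None,fx=6,fy=6,interpolation=2))
E
```

```text
63 [288.9  96.3] [0.5904 0.1354 0.0655] 0.0685
61 [340.7  95.9] [0.5894 0.0912 0.0658] 0.068
57 [290.7 148.6] [0.5462 0.1365 0.0651] 0.0683
56 [340.1 148.3] [0.5452 0.0921 0.0653] 0.0685
cup 0.159228306318217 0.1609206674312914 ((0.48837852478027344, 0.10957691073417664), 0.02593415416777134)
```

View pics/w2c.png

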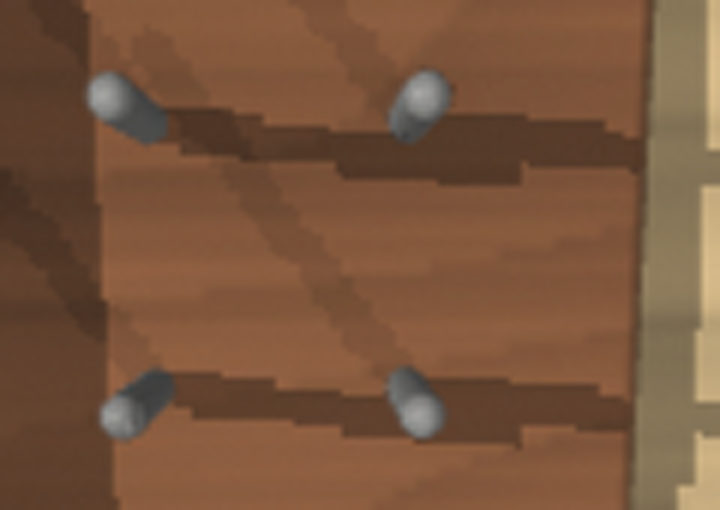

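Request:
jog_arm:
  motion:
    - [1,0.035,-0.003,0,0]
    - [1,0.065,-0.006,0,0]
    - [1,0.079,-0.006,0.01,0]
    - [1,0.079,-0.006,0.03,0]
    - [1,0.079,-0.006,0.05,0]
    - [1,0.079,-0.006,0.056,0]
    - [1,0.079,-0.006,0.056,0]
    - [1,0.079,-0.006,0.056,0]

```text
time_s: 5.0
tool_pos: [0.5684, 0.1138, 0.0823]
tool_rot: [-0.0, 1.0, -0.013, 0.0]
wrist_force: [0.0, -0.2, 0.1]
opening: 0.0516
finger_force: 12.0
```

```bash
python3 - <<'E'
from h import *
from cell import bot
s,f=wrist(bot);print(s["time_s"],s["tool_pos"],s["tool_rot"],s["wrist_force"],s["opening"])
P=cloud(f);z=P[...,2];c=masks(f)["cup"]&(f["range_z"]>0)
Q=P[c];zt=np.percentile(Q[:,2],90);print("cup",zt,cv2.minEnclosingCircle(Q[abs(Q[:,2]-zt)<.003][:,:2].astype(np.float32)))
h=cv2.cvtColor(f["pixels"],cv2.COLOR_BGR2HSV)
for n in("top","scene"):
    g=bot.grab_frame(n);np.savez(n+"3.npz",**g)
g=f["pixels"].copy()
a=cv2.resize(g[100:300,200:440],None,fx=2,fy=2,interpolation=2)
t=dict(np.load("top3.npz"))["pixels"][185:235,265:325];t=cv2.resize(t,None,fx=6,fy=6,interpolation=2)
cv2.imwrite("pics/w3.png",np.hstack([a[:300],t]) if 0 else np.hstack([cv2.resize(a,(360,300)),t]))
E
```

```text
5.0 [0.56838258 0.11384443 0.08230747] [-9.62711434e-05  9.99912234e-01 -1.32422408e-02  3.97086710e-04] [ 0.02764967 -0.19199311  0.05357288] 0.05155377864532482
cup 0.10398642162080046 ((0.5677923560142517, 0.1146382987499237), 0.025948842987418175)
```

View pics/w3.png

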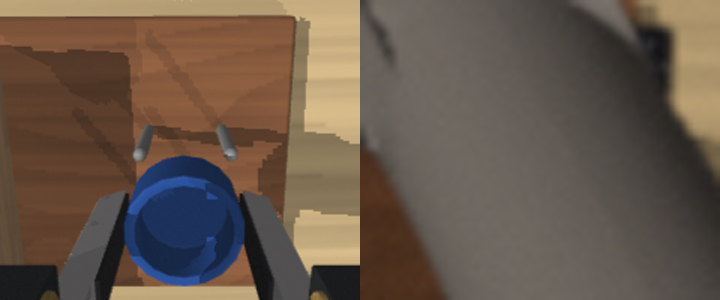

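The cup sits about 1 mm off, to the left of the midline of the two far posts (139 and 231 in the picture). I'll correct by 1 mm and lower it.

Request:
jog_arm:
  motion:
    - [1,0,0.001,0,0]
    - [1,0,0.001,0.01,0]
    - [1,0,0.001,0.02,0]
    - [1,0,0.001,0.03,0]
    - [1,0,0.001,0.035,0]
    - [1,0,0.001,0.035,0]

```text
time_s: 5.75
tool_pos: [0.5672, 0.1129, 0.0453]
tool_rot: [0.0, 1.0, -0.013, -0.001]
wrist_force: [0.0, -1.0, 0.7]
opening: 0.0516
finger_force: 12.0
```

Request:
jog_arm:
  motion:
    - [1,0,0,0.01,0]
    - [1,0,0,0.02,0]
    - [1,0,0,0.026,0]
    - [1,0,0,0.027,0]
    - [1,0,0,0.027,0]

```text
time_s: 6.25
tool_pos: [0.5678, 0.1129, 0.0191]
tool_rot: [0.0, 1.0, -0.013, -0.0]
wrist_force: [-0.9, 0.2, -1.0]
opening: 0.0512
finger_force: 12.0
```

Request:
jog_arm:
  motion:
    - [-0.5,0,0,0,0]
    - [-0.5,0,0,0,0]
    - [-0.5,0,0,0,0]
    - [-0.5,0,0,-0.03,0]
    - [-0.5,0,0,-0.075,0]
    - [-0.7,0,0,-0.12,0]
    - [-0.8,0,0,-0.15,0]
    - [-0.9,0.005,0.03,-0.17,0]
    - [-0.9,0.01,0.075,-0.18,0]
    - [-0.9,0.017,0.12,-0.18,0]
    - [-0.9,0.024,0.165,-0.18,0]
    - [-0.9,0.03,0.21,-0.18,0]

```text
time_s: 7.45
tool_pos: [0.5925, -0.0997, 0.1999]
tool_rot: [0.0, 1.0, -0.013, 0.0]
wrist_force: [1.5, -1.0, -0.1]
opening: 0.0892
finger_force: 0.0
```

Request:
jog_arm:
  motion:
    - [-0.9,0.006,0.045,0,0]
    - [-0.9,0.012,0.09,0,0]
    - [-0.9,0.018,0.118,0,0]
    - [-0.9,0.018,0.127,0,0]
    - [-0.9,0.018,0.127,0,0]
    - [-0.9,0.018,0.127,0,0]

```text
time_s: 8.05
tool_pos: [0.6071, -0.2237, 0.1995]
tool_rot: [-0.0, 1.0, -0.013, -0.0]
wrist_force: [-0.3, -0.1, -0.4]
opening: 0.0894
finger_force: 0.0
```

```bash
cat > look.py <<'E'
from h import *
from cell import bot
import sys
s,f=wrist(bot);print(s["time_s"],s["tool_pos"].round(4),s["tool_rot"].round(4),s["wrist_force"].round(1),s["opening"])
P=cloud(f)
for k,m in masks(f).items():
    m=m&(f["range_z"]>0)
    if m.sum()<50:continue
    n,l,st,_=cv2.connectedComponentsWithStats(m.astype(np.uint8))
    m=l==1+st[1:,4].argmax()
    Q=P[m];zt=np.percentile(Q[:,2],80);Q=Q[abs(Q[:,2]-zt)<.004];c,r=cv2.minEnclosingCircle(Q[:,:2].astype(np.float32));print(k,m.sum(),zt.round(4),np.round(c,4),round(r,4))
np.savez(sys.argv[1]+".npz",**f)
E
python3 look.py w4; python3 - <<'E'
from h import *
for n,b in(("top",(340,130,400,175)),("top",(420,155,475,195))):
    f=dict(np.load(n+"0.npz"));P=cloud(f)[b[1]:b[3],b[0]:b[2]].reshape(-1,3);Q=P[P[:,2]>.03];print(cv2.minEnclosingCircle(Q[:,:2].astype(np.float32)),Q[:,2].max())
t=dict(np.load("top0.npz"))
E
```

```text
8.05 [ 0.6071 -0.2237  0.1995] [-3.000e-04  9.999e-01 -1.250e-02 -0.000e+00] [-0.3 -0.1 -0.4] 0.08937666991248097
cup 1586 0.0409 [0.5653 0.1136] 0.0281
ring 518 0.0161 [ 0.6077 -0.2248] 0.0255
disc 508 0.008 [ 0.4556 -0.3173] 0.0264
((0.5858018398284912, -0.06862490624189377), 0.2467663288116455) 1.5298563470504696
((0.5289750099182129, -0.20315438508987427), 0.28528767824172974) 1.5298563470504696
```

```bash
python3 - <<'E'
from h import *
f=dict(np.load("w4.npz"));P=cloud(f)[:230].reshape(-1,3);P=P[(P[:,2]>.025)&(P[:,2]<.13)]
for y0,y1 in((-.3,-.26),(-.2,-.15),(-.15,-.1)):
    Q=P[(P[:,1]>y0)&(P[:,1]<y1)&(P[:,0]>.55)];print(y0,len(Q),Q[:,0].min() if len(Q) else None)
E
```

```text
-0.3 0 None
-0.2 1816 0.6997079049638945
-0.15 2026 0.6987029700960526
```

Request:
jog_arm:
  motion:
    - [-0.9,0.0005,0.001,0.045,0]
    - [-0.9,0.0005,0.001,0.09,0]
    - [-0.9,0.0005,0.001,0.11,0]

```text
time_s: 8.4
tool_pos: [0.606, -0.2238, 0.0861]
tool_rot: [-0.001, 1.0, -0.012, -0.002]
wrist_force: [0.8, -0.6, -0.3]
opening: 0.0894
finger_force: 0.0
```

Request:
jog_arm:
  motion:
    - [-0.9,0,0,0.04,0]
    - [-0.9,0,0,0.075,0]
    - [-0.9,0,0,0.084,0]
    - [-0.9,0,0,0.085,0]
    - [0,0,0,0.085,0]
    - [1,0,0,0.085,0]
    - [1,0,0,0.085,0]
    - [1,0,0,0.085,0]
    - [1,0,0,0.085,0]
    - [1,0,0,0.085,0]

```text
time_s: 9.4
tool_pos: [0.6078, -0.2264, 0.005]
tool_rot: [0.0, 1.0, -0.013, 0.0]
wrist_force: [-2.0, -0.8, 6.8]
opening: 0.0521
finger_force: 12.0
```

Request:
jog_arm:
  motion:
    - [1,0,0,0,0]
    - [1,0,0,0,0]

```text
time_s: 9.6
tool_pos: [0.6078, -0.2263, 0.005]
tool_rot: [0.0, 1.0, -0.013, 0.0]
wrist_force: [-1.5, -0.0, 7.1]
opening: 0.052
finger_force: 12.0
```

Request:
jog_arm:
  motion:
    - [1,0,0,-0.03,0]
    - [1,0,0,-0.075,0]
    - [1,-0.004,-0.03,-0.105,0]
    - [1,-0.01,-0.075,-0.115,0]
    - [1,-0.017,-0.12,-0.115,0]
    - [1,-0.023,-0.165,-0.115,0]
    - [1,-0.03,-0.21,-0.115,0]
    - [1,-0.036,-0.255,-0.115,0]
    - [1,-0.043,-0.295,-0.115,0]
    - [1,-0.049,-0.325,-0.115,0]
    - [1,-0.049,-0.337,-0.115,0]
    - [1,-0.049,-0.337,-0.115,0]

```text
time_s: 10.8
tool_pos: [0.5673, 0.1136, 0.1196]
tool_rot: [-0.0, 1.0, -0.012, 0.0]
wrist_force: [-0.3, 0.4, 0.1]
opening: 0.0524
finger_force: 12.0
```

Request:
jog_arm:
  motion:
    - [1,0,0,0.02,0]
    - [1,0,0,0.025,0]
    - [1,0,0,0.025,0]
    - [1,0,0,0.025,0]

```text
time_s: 11.2
tool_pos: [0.5677, 0.111, 0.0949]
tool_rot: [0.0, 1.0, -0.014, -0.0]
wrist_force: [0.9, -1.0, -0.4]
opening: 0.052
finger_force: 12.0
```

```bash
python3 look.py w5; python3 - <<'E'
from h import *
f=dict(np.load("w5.npz"));P=cloud(f);z=P[...,2]
cv2.imwrite("pics/w5.png",cv2.resize(f["pixels"][80:320,180:460],None,fx=2,fy=2,interpolation=2))
E
```

```text
11.2 [0.5677 0.111  0.0949] [ 1.000e-04  9.999e-01 -1.370e-02 -0.000e+00] [ 0.9 -1.  -0.4] 0.05203924616599275
cup 1077 0.0413 [0.5714 0.1139] 0.0251
ring 2388 0.1056 [0.5676 0.1118] 0.0258
```

View pics/w5.png

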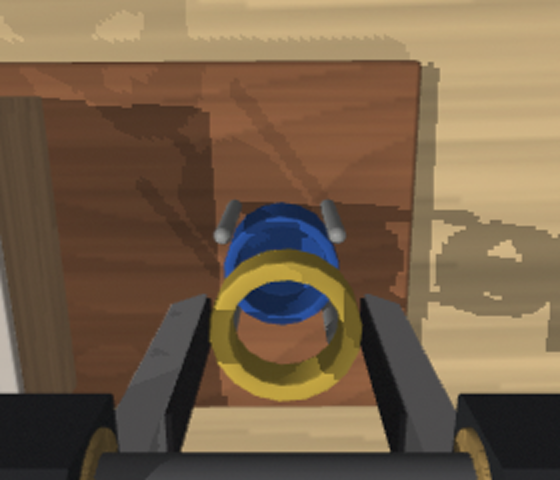

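The ring is held level at about (285,325), just short of the cup at (280,265), and sits 2 mm to the -y side of it.

Request:
jog_arm:
  motion:
    - [1,0.0005,-0.002,0,0]
    - [1,0.0005,-0.002,0.015,0]
    - [1,0.0005,-0.002,0.028,0]
    - [1,0.0005,-0.002,0.038,0]
    - [1,0.0005,-0.002,0.038,0]
    - [1,0.0005,-0.002,0.038,0]

```text
time_s: 11.85
tool_pos: [0.5677, 0.114, 0.0561]
tool_rot: [0.0, 1.0, -0.013, -0.0]
wrist_force: [-0.2, -0.6, 0.1]
opening: 0.052
finger_force: 12.0
```

Request:
jog_arm:
  motion:
    - [1,0,0,0.005,0]
    - [1,0,0,0.009,0]
    - [1,0,0,0.01,0]
    - [1,0,0,0.01,0]

```text
time_s: 12.25
tool_pos: [0.5681, 0.114, 0.0468]
tool_rot: [-0.0, 1.0, -0.013, 0.0]
wrist_force: [-0.2, -0.8, 3.3]
opening: 0.052
finger_force: 12.0
```

Request:
jog_arm:
  motion:
    - [1,0,0.0005,0,0]
    - [-0.4,0,0.0005,0,0]
    - [-0.4,0,0.0005,0,0]
    - [-0.4,0,0.0005,0,0]
    - [-0.4,0,0.0005,0,0]
    - [-0.4,0,0,-0.03,0]
    - [-0.4,0,0,-0.075,0]
    - [-0.4,0,0,-0.12,0]
    - [-0.4,-0.005,0.03,-0.14,0]
    - [-0.4,-0.016,0.075,-0.15,0]
    - [-0.4,-0.027,0.12,-0.15,0]
    - [-0.4,-0.038,0.165,-0.15,0]

```text
time_s: 13.45
tool_pos: [0.5251, -0.0516, 0.1971]
tool_rot: [0.0, 1.0, -0.013, 0.001]
wrist_force: [2.5, -0.2, 0.3]
opening: 0.0659
finger_force: 0.0
```

Request:
jog_arm:
  motion:
    - [-0.4,-0.011,0.045,0,0]
    - [-0.4,-0.022,0.09,0,0]
    - [-0.4,-0.033,0.135,0,0]
    - [-0.4,-0.044,0.18,0,0]
    - [-0.4,-0.054,0.225,0,0]
    - [-0.4,-0.063,0.255,0,0]
    - [-0.4,-0.063,0.27,0,0]
    - [-0.4,-0.063,0.27,0,0]
    - [-0.4,-0.063,0.27,0,0]

```text
time_s: 14.35
tool_pos: [0.4561, -0.3171, 0.1963]
tool_rot: [-0.0, 1.0, -0.013, -0.0]
wrist_force: [0.1, 0.5, -0.6]
opening: 0.0656
finger_force: 0.0
```

```bash
python3 look.py w6; python3 - <<'E'
from h import *
f=dict(np.load("w6.npz"));P=cloud(f).reshape(-1,3)
Q=P[(P[:,2]>.022)&(P[:,2]<.033)&(np.hypot(P[:,0]-.456,P[:,1]+.317)<.02)];print("knob",len(Q),cv2.minEnclosingCircle(Q[:,:2].astype(np.float32)),np.median(Q,0))
E
```

```text
14.35 [ 0.4561 -0.3171  0.1963] [-4.000e-04  9.999e-01 -1.270e-02 -0.000e+00] [ 0.1  0.5 -0.6] 0.06560366494115527
disc 878 0.0082 [ 0.4554 -0.318 ] 0.0255
knob 150 ((0.4550703763961792, -0.31784388422966003), 0.00888680387288332) [ 0.45550419 -0.3180896   0.02747295]
```

Request:
jog_arm:
  motion:
    - [-0.4,-0.0005,0.001,0.045,0]
    - [-0.4,-0.0005,0.001,0.09,0]
    - [-0.4,-0.0005,0.001,0.135,0]
    - [-0.4,-0.0005,0.001,0.17,0]
    - [-0.4,-0.0005,0.001,0.184,0]
    - [0,-0.0005,0.001,0.184,0]
    - [1,-0.0005,0.001,0.184,0]
    - [1,-0.0005,0.001,0.184,0]
    - [1,-0.0005,0.001,0.184,0]
    - [1,-0.0005,0.001,0.184,0]
    - [1,-0.0005,0.001,0.184,0]
    - [1,-0.0005,0.001,0.184,0]

```text
time_s: 15.6
tool_pos: [0.4552, -0.3194, 0.0129]
tool_rot: [0.0, 1.0, -0.013, 0.0]
wrist_force: [-1.5, 0.9, 6.2]
opening: 0.0175
finger_force: 12.0
```

Request:
jog_arm:
  motion:
    - [1,0,0,0,0]
    - [1,0,0,0,0]

```text
time_s: 15.8
tool_pos: [0.4552, -0.3194, 0.0129]
tool_rot: [0.0, 1.0, -0.013, 0.0]
wrist_force: [-1.5, 1.0, 6.9]
opening: 0.0177
finger_force: 12.0
```

Request:
jog_arm:
  motion:
    - [1,0,0,-0.03,0]
    - [1,0,0,-0.075,0]
    - [1,0.006,-0.025,-0.11,0]
    - [1,0.016,-0.07,-0.112,0]
    - [1,0.027,-0.115,-0.112,0]
    - [1,0.038,-0.16,-0.112,0]
    - [1,0.048,-0.205,-0.112,0]
    - [1,0.058,-0.25,-0.112,0]
    - [1,0.069,-0.295,-0.112,0]
    - [1,0.079,-0.34,-0.112,0]
    - [1,0.09,-0.385,-0.112,0]
    - [1,0.099,-0.425,-0.112,0]

```text
time_s: 17.0
tool_pos: [0.5654, 0.1054, 0.1246]
tool_rot: [-0.0, 1.0, -0.013, 0.0]
wrist_force: [0.2, -0.1, -0.5]
opening: 0.0176
finger_force: 12.0
```

Request:
jog_arm:
  motion:
    - [1,0.002,-0.009,0,0]
    - [1,0.002,-0.009,0.015,0]
    - [1,0.002,-0.009,0.02,0]
    - [1,0.002,-0.009,0.02,0]

```text
time_s: 17.4
tool_pos: [0.5664, 0.1097, 0.103]
tool_rot: [0.001, 1.0, -0.014, -0.001]
wrist_force: [0.2, -0.1, -0.1]
opening: 0.0176
finger_force: 12.0
```

```bash
python3 look.py w7; python3 - <<'E'
from h import *
f=dict(np.load("w7.npz"))
cv2.imwrite("pics/w7.png",cv2.resize(f["pixels"][80:320,180:460],None,fx=2,fy=2,interpolation=2))
E
```

```text
17.4 [0.5664 0.1097 0.103 ] [ 6.000e-04  9.999e-01 -1.420e-02 -1.200e-03] [ 0.2 -0.1 -0.1] 0.01763414382542864
cup 200 0.0334 [0.5844 0.1122] 0.0188
ring 599 0.058 [0.5716 0.1154] 0.025
disc 1513 0.098 [0.5669 0.1106] 0.0256
tab 158 0.0905 [0.4598 0.2835] 0.0183
```

View pics/w7.png

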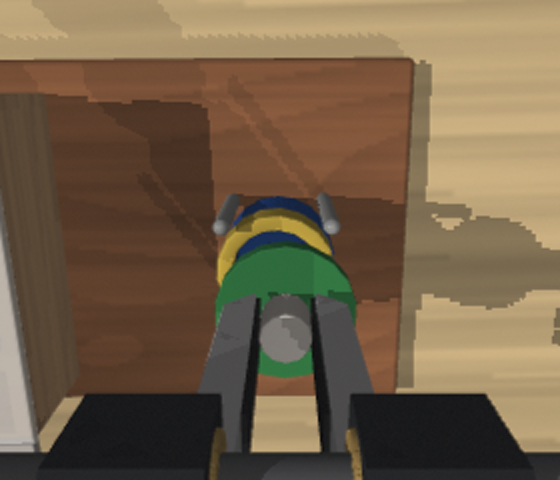

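The disc is held level at (285,310), knob up. The yellow ring lies on the cup between the posts. Let the arm settle before lowering.

Request:
jog_arm:
  motion:
    - [1,0,0,0,0]
    - [1,0,0,0,0]
    - [1,0,0,0,0]

```text
time_s: 17.75
tool_pos: [0.5676, 0.1116, 0.1049]
tool_rot: [-0.0, 1.0, -0.013, 0.0]
wrist_force: [0.1, 0.2, -0.7]
opening: 0.0177
finger_force: 12.0
```

```bash
python3 look.py w8
```

```text
17.75 [0.5676 0.1116 0.1049] [-1.000e-04  9.999e-01 -1.340e-02  3.000e-04] [ 0.1  0.2 -0.7] 0.01765853884378748
cup 204 0.0337 [0.5841 0.1125] 0.019
ring 553 0.0579 [0.5719 0.1154] 0.0249
disc 1512 0.1 [0.5681 0.1125] 0.0255
tab 272 0.0905 [0.4599 0.2834] 0.0176
```

Request:
jog_arm:
  motion:
    - [1,0,-0.002,0,0]
    - [1,0,-0.002,0.01,0]
    - [1,0,-0.002,0.02,0]
    - [1,0,-0.002,0.028,0]
    - [1,0,-0.002,0.031,0]
    - [1,0,-0.002,0.033,0]
    - [1,0,-0.002,0.035,0]
    - [1,0,-0.002,0.035,0]
    - [1,0,-0.002,0.035,0]

```text
time_s: 18.7
tool_pos: [0.5678, 0.1139, 0.07]
tool_rot: [-0.0, 1.0, -0.013, 0.0]
wrist_force: [-0.8, -1.0, 6.0]
opening: 0.0176
finger_force: 12.0
```

Request:
jog_arm:
  motion:
    - [1,0,0.0005,0,0]
    - [0,0,0.0005,0,0]
    - [0,0,0.0005,0,0]
    - [0,0,0.0005,0,0]
    - [0,0,0.0005,0,0]
    - [0,0,0,-0.02,0]
    - [0,0,0,-0.06,0]
    - [0,0,0,-0.1,0]
    - [0,-0.025,-0.036,-0.11,0]
    - [-0.2,-0.05,-0.073,-0.11,0]
    - [-0.2,-0.075,-0.11,-0.11,0]
    - [-0.2,-0.1,-0.147,-0.11,0]

```text
time_s: 19.9
tool_pos: [0.4703, 0.2647, 0.1798]
tool_rot: [-0.0, 1.0, -0.013, 0.0]
wrist_force: [0.3, 0.9, 0.0]
opening: 0.0565
finger_force: 0.0
```

Request:
jog_arm:
  motion:
    - [-0.2,-0.0155,-0.021,0,0]
    - [-0.2,-0.0155,-0.021,0,0]
    - [-0.2,-0.0155,-0.021,0,0]
    - [-0.2,-0.0155,-0.021,0,0]

```text
time_s: 20.3
tool_pos: [0.4571, 0.2838, 0.1794]
tool_rot: [0.0, 1.0, -0.014, 0.0]
wrist_force: [-0.2, -0.2, -1.1]
opening: 0.0562
finger_force: 0.0
```

```bash
python3 look.py w9; python3 - <<'E'
from h import *
from cell import bot
f=dict(np.load("w9.npz"));P=cloud(f);m=masks(f)["tab"]&(f["range_z"]>0);Q=P[m];Q=Q[(Q[:,2]>.086)&(Q[:,2]<.096)]
print("tab",len(Q),np.median(Q[:,2]),np.round(cv2.boxPoints(cv2.minAreaRect(Q[:,:2].astype(np.float32))),4).tolist())
g=bot.grab_frame("scene")["pixels"][140:220,270:370]
cv2.imwrite("pics/w9.png",np.hstack([f["pixels"][:,:480],cv2.resize(g,(320,400),interpolation=2)]))
E
```

```text
20.3 [0.4571 0.2838 0.1794] [ 2.000e-04  9.999e-01 -1.390e-02  0.000e+00] [-0.2 -0.2 -1.1] 0.056201421398392314
cup 351 0.0348 [0.5686 0.1317] 0.0185
ring 232 0.055 [0.5688 0.132 ] 0.0186
disc 1848 0.066 [0.5671 0.115 ] 0.0263
tab 668 0.0905 [0.4736 0.286 ] 0.0323
tab 668 0.08992461477892516 [[0.4415999948978424, 0.2822999954223633], [0.5055000185966492, 0.2808000147342682], [0.5056999921798706, 0.29100000858306885], [0.44190001487731934, 0.29260000586509705]]
```

View pics/w9.png

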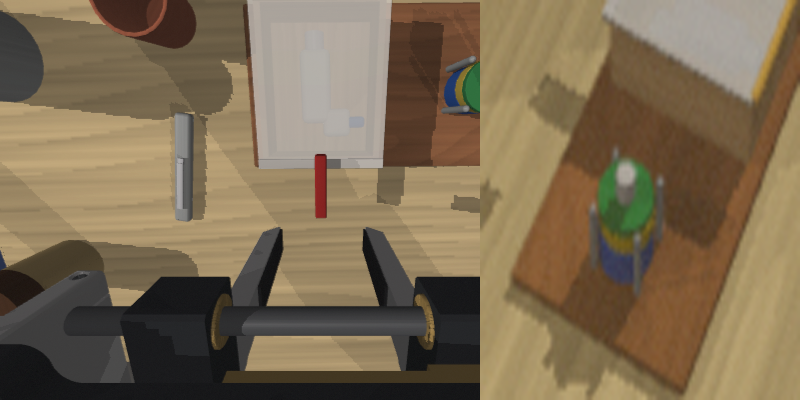

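The tower is right: the disc lies flat on the ring between the posts, knob up. The tab is at (320,185) between the open fingers and needs about +2 mm in y.

Request:
jog_arm:
  motion:
    - [-0.2,0.0005,-0.002,0.04,0.003]
    - [-0.2,0.0005,-0.002,0.08,-0.003]
    - [-0.2,0.0005,-0.002,0.108,-0.003]
    - [-0.2,0.0005,-0.002,0.118,-0.003]
    - [-0.2,0.0005,-0.002,0.118,-0.003]
    - [1,0.0005,-0.002,0.118,-0.003]
    - [1,0.0005,-0.002,0.118,-0.003]
    - [1,0.0005,-0.002,0.118,-0.003]
    - [1,0.0005,-0.002,0.118,-0.003]
    - [1,0.0005,-0.002,0.118,-0.003]
    - [1,0.0005,-0.002,0.118,-0.003]
    - [1,0.0005,-0.002,0.118,-0.003]
  force: 15

```text
time_s: 21.6
tool_pos: [0.457, 0.2858, 0.0614]
tool_rot: [0.001, 1.0, -0.012, -0.0]
wrist_force: [-0.4, -6.5, 1.1]
opening: 0.012
finger_force: 15.0
```

Request:
jog_arm:
  motion:
    - [1,0,0,0,0]
    - [1,0,0,0,0]

```text
time_s: 21.8
tool_pos: [0.457, 0.2858, 0.0614]
tool_rot: [0.001, 1.0, -0.012, -0.0]
wrist_force: [0.7, -6.5, 0.9]
opening: 0.012
finger_force: 15.0
```

Request:
jog_arm:
  motion:
    - [1,0,0.001,0,0]
    - [1,0.0005,0.001,0.0,0]
    - [1,0.0005,0.001,-0.008,0]
    - [1,0.0015,0.001,-0.0165,0]
    - [1,0.0025,0.001,-0.025,0]
    - [1,0.0045,0.001,-0.033,0]
    - [1,0.0065,0.001,-0.041,0]
    - [1,0.0085,0.001,-0.049,0]
    - [1,0.0115,0.001,-0.057,0]
    - [1,0.014,0.001,-0.0645,0]
    - [1,0.014,0.001,-0.0645,0]

```text
time_s: 22.9
tool_pos: [0.4716, 0.2855, 0.1271]
tool_rot: [-0.0, 1.0, -0.012, 0.0]
wrist_force: [-1.3, -3.9, -2.1]
opening: 0.0121
finger_force: 15.0
```

Request:
jog_arm:
  motion:
    - [1,0.0035,0.0005,-0.0075,0]
    - [1,0.007,0.0005,-0.015,0]
    - [1,0.011,0.0005,-0.0225,0]
    - [1,0.0155,0.0005,-0.0295,0]
    - [1,0.02,0.0005,-0.0365,0]
    - [1,0.025,0.0005,-0.043,0]
    - [1,0.03,0.0005,-0.0495,0]
    - [1,0.0355,0.0005,-0.056,0]
    - [1,0.0415,0.0005,-0.062,0]
    - [1,0.047,0.0005,-0.0675,0]
    - [1,0.047,0.0005,-0.0675,0]
    - [1,0.047,0.0005,-0.0675,0]

```text
time_s: 24.1
tool_pos: [0.5181, 0.2843, 0.1937]
tool_rot: [-0.0, 1.0, -0.012, 0.0]
wrist_force: [-0.3, 3.7, 0.4]
opening: 0.0115
finger_force: 15.0
```

```bash
python3 - <<'E'
from h import *
from cell import bot
s,f=wrist(bot);print(s["time_s"],s["tool_pos"],s["wrist_force"],s["opening"])
np.savez("w10.npz",**f);g=bot.grab_frame("scene");np.savez("s10.npz",**g)
# lid angle from depth: plane of points in caddy frame
for n,F in(("w",f),("s",g)):
    P=cloud(F);P=P[F["range_z"]>0]
    o=B([.5678,.113]);a=-.0244;R2=B([[np.cos(a),np.sin(a)],[-np.sin(a),np.cos(a)]])
    L=(P[:,:2]-o)@R2.T;x,y,z=L[:,0],L[:,1]-.095,P[:,2]
    m=(abs(y-.075)<.045)&(x>-.04)&(x<.06)&(z>.085)&(z<.25)
    if m.sum()>50:
        p=np.polyfit(x[m],z[m],1);r=z[m]-np.polyval(p,x[m]);k=abs(r)<.01;p=np.polyfit(x[m][k],z[m][k],1);print(n,m.sum(),k.sum(),np.degrees(np.arctan(-p[0])),"z at hinge",np.polyval(p,.075))
cv2.imwrite("pics/w10.png",np.hstack([cv2.resize(f["pixels"],(400,250)),cv2.resize(g["pixels"][75:225,250:410],(400,375))[:250] ]) if 0 else np.hstack([cv2.resize(f["pixels"],(400,375)),cv2.resize(g["pixels"][75:225,250:410],(400,375))]))
E
```

```text
24.1 [0.51809937 0.28427987 0.19369412] [-0.33642264  3.66321074  0.35168718] 0.011545264505303066
w 14280 13420 44.3215805836911 z at hinge 0.07801320448126667
s 1013 967 44.50266347028101 z at hinge 0.07742522018694441
```

View pics/w10.png

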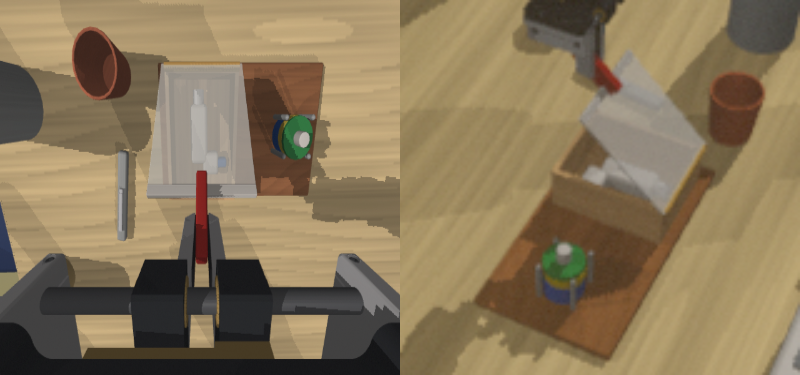

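The lid is open at about 44.4° in both views, with the tab firmly pinched, the tower intact and the inhaler still in the box. One small trim, then hold.

Request:
jog_arm:
  motion:
    - [1,0.001,-0.0005,-0.001,0]
    - [1,0.001,-0.0005,-0.001,0]
    - [1,0.001,-0.0005,-0.001,0]
    - [1,0.001,-0.0005,-0.001,0]
    - [1,0.001,-0.0005,-0.001,0]
    - [1,0.001,-0.0005,-0.001,0]

```text
time_s: 24.8
tool_pos: [0.5188, 0.2843, 0.1944]
tool_rot: [0.0, 1.0, -0.012, -0.0]
wrist_force: [-0.4, 1.5, -3.7]
opening: 0.0119
finger_force: 15.0
```

```bash
python3 - <<'E'
from cell import bot
s=bot.read_state();print(s["time_s"],s["tool_pos"],s["wrist_force"],s["opening"],s["finger_force"],abs(s["qvel"]).max())
print(bot.close_job())
E
```

```text
24.8 [0.51880985 0.284294   0.19438365] [-0.36699017  1.45408737 -3.68348886] 0.011884648419007653 14.999523013830185 0.002701717100185066
the job is handed in; nothing more can be done
None
```

The tower stands in the cradle (blue cup, yellow ring, green disc knob up) and the arm is still holding the lid open at about 45° (last measured about 44.4°, then raised roughly 0.5°); I handed the job in at 24.8 s.

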